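# Scoop capacitors onto the counting scale

## Robot

A 6-joint arm with a two-finger parallel gripper is mounted at the origin on the work surface. World frame = base frame: x ahead of the robot, y to its left, z up, the work surface at z = 0. Lengths are in mm, angles in rad, forces in N, time in s.
With the tool pointing down it reaches from about 350 to 850 mm from the base axis. Payload 8.1 kg.
Tool frame: the origin (TCP) lies between the finger pads; the fingertips stand tips_ahead ahead of it and the grasp point (between the pads) lies 2 mm behind it (tips_ahead is the distance from the TCP to the fingertips, in mm); z points along the fingers, y is the direction in which the jaws open and shut (so a half turn about z gives the same grasp; the last joint's range is limited). The gripper opens to 85 mm and grips with 20 to 120 N. Pads are 22 mm wide; open, the fingers measure 114 mm over their backs; the gripper's body (76 mm by 85 mm) begins 54 mm behind the grasp point. The pads swing forward as they close: fully open they stand 13 mm farther back than shut.
Start: joints at [1.087, 0.13, 1.488, -0, 1.523, -0.085], TCP at [232.967, 552.93, 248.292] pointing down, gripper open.
Joint ranges: [-2.96, 2.96], [-0.89, 2.26], [0.02, 2.5], [-1.34, 4.48], [0, 2.73], [-2.66, 2.66]. Speed limits (rad/s): [2.39, 2.39, 2.79, 3.14, 3.14, 3.14].

## Interface

Orientations are given as a unit quaternion [w, x, y, z].
In Python, from cell import get_obs, camera, calibration, finish_job, look_for, regions_of, tips_ahead gives the robot as it stands.
- The arm moves only by the shell command python3 -m creep 'ROWS' [OPENING]. ROWS is JSON, a list of rows, each a list of 2 entries, a list of its own where there are three numbers: the shift along the tool's x, y, z in mm, then the turn about the tool's z in rad. In form: [[[tx, ty, tz], roll], ...]. A call has 1 to 12 rows; each row is the pose to reach, as a shift and turn from the pose commanded when the call began, along the tool's axes at that moment; what a row does not reach only later rows make up. A row lasts 1/10 s, in which the tool goes at most 50 mm and 8.59 degrees, less where a joint would pass 70% of its speed; a pose out of reach is approached as far as the arm can. A call with a gripper value outside its range is refused whole. OPENING is the closure, from 0 (fully open) to 1 (shut), set as the call begins (- or left out, the last holds). The fingers move at their own pace and stop on an object; the grip force is fixed at half the most. Time passes only in rows, so rows that repeat a pose let the fingers close. It gives the time, the measured TCP pose, the force and the opening at its end, in the units of the state.
- get_obs(): the state, without advancing time (a new reading comes with each control period).
- camera(name): name is "scene" or "top"; returns the picture (420x560x3 uint8, blue, green, red); there is no depth.
- calibration(name): a dict with "intrinsics" (3x3 intrinsics, pixels), "camera_from_world" (4x4, takes a point from world to camera coordinates). Camera axes: x right, y down, z forward; pixel columns grow to the right and rows downward; lengths in mm; the calibration is good to about 2 mm. A picture is of the moment at which its call begins. calibration takes no time and is no camera call.
- finish_job(): hands the job in, once; it reports no verdict.
Trained networks look in the newest picture that a camera, given by its name, has taken for a name from the list of things; names that differ only in an ending like _2 or _b are one class to them, and where a whole thing is asked for, a point or a joint stands for the part that bears it (a point fixed in the world has none). Each returns a list of dicts, best first, with "score" (0 to 1); they miss things now and then, are a little off and sometimes report something else, mostly with a low value. They report only what shows in the picture. A call takes as long as a camera call. They do not tell look-alikes from the thing itself.
- look_for(camera, query): "position" ([x, y, z] in mm, in world coordinates, good to about 4 mm: the middle of the surface that is visible of it).
- regions_of(camera, query): "region" (420x560 bool, what is visible of it).
The state is a dict: "time_s": time; "joints": joint angles; "joint_vel": joint speeds; "tau": joint torques, N m; "position": TCP position; "tool_rot": TCP orientation; "ft_force": force on the tool from outside, world axes, zero at the start; "ft_torque": the same for the moment, N m; "width": finger opening in mm.
Only numpy, scipy, OpenCV 4.12 (cv2) and the standard library are available. Lean on these libraries where they do the work, as an engineer would, in place of code of your own. Each camera call takes 0.05 s, during which the arm holds its last target. There are 200 camera calls.

## Task

Take the scoop out of its cradle, scoop up capacitors from the parts bin and tip them into the dish of the counting scale until at least four of the six lie in the dish; use only the scoop on them, never the fingers, and spill none: those not in the dish must be in the bin. Then put the scoop back, empty and lying flat inside the fence of its cradle, facing the same way as before, and let go; do not push the other things on the bench about.

Things in the scene. Friction and masses are not known exactly. Their poses are not given: they have to be found in the camera images.
- scoop: aluminium hand scoop with black handle, loose, ~140 g, starts lying level in its cradle. Origin: centre of the pan's underside; +x to the open front lip, z up. Pan 80 long (x -40..40), 84 wide outside, back wall 34 high, side walls 2.5 thick sloping down and ending 8 mm short of the lip; floor 2.5 thick, 1 at the lip
- scoop_grip (a point): middle of the scoop's handle, good to grip: in the scoop's frame x -85, y 0, z +65 mm; axes as the scoop's. The handle is a straight flat bar, 14 mm thick along y (grip across it), 24 mm deep, about 95 mm long, rising backwards at 34 degrees from the top of the back wall; its far end is at about x -123, z 90
- scoop_lip (a point): middle of the front edge of the scoop, on its underside (x +40, y 0, z 0 in the scoop's frame); axes as the scoop's
- scoop_pan (a point): middle of the scoop's pan, 12 mm above its underside; axes as the scoop's
- cradle: black shallow tray, the scoop's cradle, fixed. Origin: centre of its underside, +x the way the seated scoop's lip points. Outside 110 x 104 mm; floor 4 mm thick, fence on all four sides 16 mm high over the bench, clear inside 89 (x) by 92 (y) mm. Seated, the scoop's origin is over the cradle's origin, 4 mm up, the handle sticking out over the -x fence
- bin_in (a point): centre of the inner floor, 4 mm above the bench, of a white open parts bin, fixed; x along its length to the high end wall, z up. Inside 190 (x) by 95 (y) mm; end wall at +x and side walls 40 mm high over the bench, front wall at -x only 22 mm high (sides slope down to it over the last 50 mm)
- dish_in (a point): round steel dish on top of a grey counting scale (190 x 170 mm, body 34 mm high, fixed to the bench); this point is the centre of the dish's inner floor, 44 mm above the bench. Inside diameter about 136 mm at the floor, 154 mm at the rim, which is 78 mm above the bench
- cap0: one of six alike electrolytic capacitors: a black cylinder 17.6 mm across and 22 mm long with rounded ends, about 13 g, lying loose in the high-walled half of the bin at the start. Origin: its centre; x is its axis
- cap1: one of six alike electrolytic capacitors: a black cylinder 17.6 mm across and 22 mm long with rounded ends, about 13 g, lying loose in the high-walled half of the bin at the start. Origin: its centre; x is its axis
- cap2: one of six alike electrolytic capacitors: a black cylinder 17.6 mm across and 22 mm long with rounded ends, about 13 g, lying loose in the high-walled half of the bin at the start. Origin: its centre; x is its axis
- cap3: one of six alike electrolytic capacitors: a black cylinder 17.6 mm across and 22 mm long with rounded ends, about 13 g, lying loose in the high-walled half of the bin at the start. Origin: its centre; x is its axis
- cap4: one of six alike electrolytic capacitors: a black cylinder 17.6 mm across and 22 mm long with rounded ends, about 13 g, lying loose in the high-walled half of the bin at the start. Origin: its centre; x is its axis
- cap5: one of six alike electrolytic capacitors: a black cylinder 17.6 mm across and 22 mm long with rounded ends, about 13 g, lying loose in the high-walled half of the bin at the start. Origin: its centre; x is its axis
- pliers: combination pliers with red handles, about 150 mm long, 12 mm high, lying flat; a bystander, origin at its underside
- marker: black felt marker, 135 mm long, 13 mm thick, lying; a bystander, origin at its underside
- pcb: copper-clad circuit board, 100 x 75 x 4 mm, lying flat; a bystander, origin at its underside
- solder_reel: white reel of solder wire, 60 mm across, 40 mm high, standing on its flange; a bystander, origin at its underside
- flux_jar: small jar with a white lid, 44 mm across, 50 mm high; a bystander, origin at its underside
- multimeter: yellow handheld multimeter, 150 x 75 x 32 mm, lying; a bystander, origin at its underside
Not all that is in view belongs to the job. Several things have the shape of the cradle; the one meant has the colours described above.

How it is judged:
By the outcome, as a careful person would: the job done as asked, in the order asked, and still so for the second after the job is handed in, with the robot touching nothing.
It also fails if it takes over 72 s, if anything falls off the work surface, if the arm or the gripper's body presses on something with over 40 N, if the wrist force passes 120 N, or if a joint passes its speed limit or range.

## Working session

There is one attempt and no reset: what is moved stays moved. The work goes in short steps, Python scripts to look and compute and a shell command to move; the robot and the scene stay as the last step left them, time stands still between calls to the robot, and variables do not carry over. Pictures are saved under pics/ and viewed, about 8 in all and at most 12, crops included, and the job is handed in when it is done.

```bash
ls; mkdir -p pics
cat > h.py <<'E'
import numpy as np,cv2
from cell import *
from scipy.spatial.transform import Rotation as R
def K(n):
    c=calibration(n); return np.array(c["intrinsics"]),np.array(c["camera_from_world"])
def proj(n,p):
    k,T=K(n); q=T[:3,:3]@np.array(p,float)+T[:3,3]; u=k@q; return u[:2]/u[2]
def back(n,uv,z):
    k,T=K(n); d=T[:3,:3].T@np.linalg.solve(k,[uv[0],uv[1],1]); o=-T[:3,:3].T@T[:3,3]
    return o+d*(z-o[2])/d[2]
E
python3 - <<'E'
from h import *
o=get_obs(); print({k:np.round(o[k],3).tolist() for k in ("time_s","position","tool_rot","width","ft_force")})
try: print(tips_ahead)
except Exception as e: print(e)
try: print(tips_ahead())
except Exception as e: print(e)
a=camera("scene");b=camera("top");cv2.imwrite("pics/1s.png",a);cv2.imwrite("pics/1t.png",b)
for n in("scoop","scoop_grip","scoop_lip","scoop_pan","cradle","bin_in","dish_in","cap0"):
  for c in("top","scene"):
    print(n,c,[(np.round(d["position"]).tolist(),round(d["score"],2)) for d in look_for(c,n)[:6]])
E
```

```text
pics
{'time_s': 0.0, 'position': [232.712, 552.458, 247.236], 'tool_rot': [-0.0, 0.198, 0.98, -0.001], 'width': 85.474, 'ft_force': [-0.12, 0.2, 0.122]}
17.0
'float' object is not callable
scoop top [([547.0, 295.0, 4.0], 0.7)]
scoop scene [([530.0, 293.0, 22.0], 0.92)]
scoop_grip top []
scoop_grip scene []
scoop_lip top [([548.0, 294.0, 8.0], 0.89), ([577.0, 11.0, 44.0], 0.55)]
scoop_lip scene [([534.0, 291.0, 24.0], 0.79)]
scoop_pan top [([547.0, 298.0, 6.0], 0.79)]
scoop_pan scene []
cradle top [([570.0, 283.0, 15.0], 0.82), ([720.0, 400.0, 4.0], 0.73), ([547.0, 295.0, -1.0], 0.3)]
cradle scene [([602.0, 251.0, 11.0], 0.76), ([724.0, 399.0, 4.0], 0.69), ([547.0, -296.0, 11.0], 0.48)]
bin_in top [([543.0, -305.0, 4.0], 0.77)]
bin_in scene [([369.0, 113.0, 12.0], 0.69)]
dish_in top [([579.0, 12.0, 43.0], 0.84), ([542.0, -307.0, 3.0], 0.24)]
dish_in scene [([596.0, -8.0, 44.0], 0.57)]
cap0 top [([574.0, -263.0, 23.0], 0.5), ([574.0, -290.0, 21.0], 0.45), ([604.0, -245.0, 22.0], 0.43)]
cap0 scene [([609.0, -254.0, 22.0], 0.6), ([573.0, -268.0, 17.0], 0.54), ([618.0, -285.0, 22.0], 0.4), ([579.0, -297.0, 20.0], 0.39)]
```

View pics/1t.png

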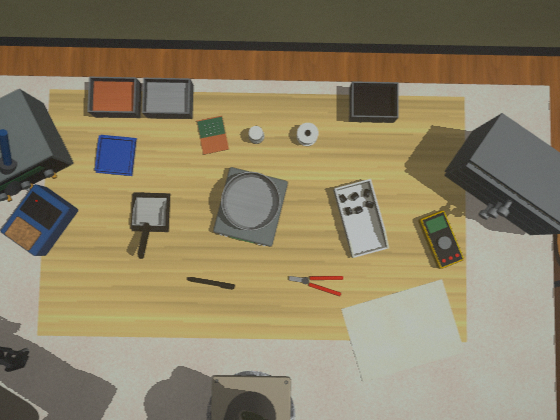

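View pics/1s.png

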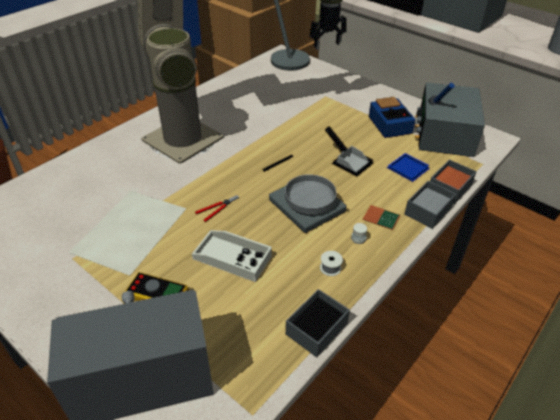

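Run:
```python
from h import *
im=camera("top"); camera("scene")
def rect(mask,z,n):
    c,_=cv2.findContours(mask.astype(np.uint8),cv2.RETR_EXTERNAL,cv2.CHAIN_APPROX_NONE)
    c=max(c,key=cv2.contourArea)[:,0]
    P=np.array([back("top",p,z)[:2] for p in c],np.float32)
    (x,y),(w,h),a=cv2.minAreaRect(P); print(n,"centre",round(x),round(y),"size",round(w),round(h),"ang",round(a,1)); 
for q in("cradle","scoop","bin_in","dish_in"):
    for d in regions_of("top",q)[:2]:
        m=d["region"]; print(q,round(d["score"],2),m.sum(),np.argwhere(m).mean(0).round()[::-1])
        if m.sum()>50: rect(m,{"cradle":16,"scoop":30,"bin_in":30,"dish_in":78}[q],q)
for c in("top",):
  print("px/mm",np.linalg.norm(proj(c,[550,0,0])-proj(c,[650,0,0]))/100)
crop=np.hstack([cv2.resize(im[180:270,105:195],(400,400),interpolation=2),cv2.resize(im[170:260,315:405],(400,400),interpolation=2)])
cv2.imwrite("pics/2.png",crop)
```

```text
cradle 0.84 1441 [114. 155.]
cradle centre 719 399 size 108 110 ang 86.7
cradle 0.7 506 [153. 211.]
cradle centre 560 292 size 103 107 ang 89.3
scoop 0.94 1138 [148. 218.]
scoop centre 515 293 size 169 91 ang 1.0
bin_in 0.77 2342 [361. 221.]
bin_in centre 551 -296 size 200 108 ang 16.2
dish_in 0.77 4144 [250. 207.]
dish_in centre 575 9 size 165 188 ang 77.2
px/mm 0.34984280841640003
```

View pics/2.png

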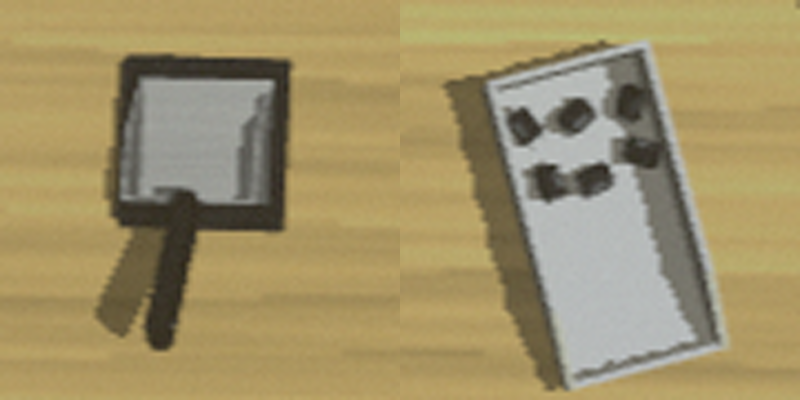

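Run:
```python
from h import *
s=90/400
def P(u,v,ox,oy,z): return back("top",(ox+u*s-.5+s/2,oy+v*s-.5+s/2),z)
L=[P(u,v,105,180,16) for u,v in((122,58),(291,61),(284,230),(113,224))]
c=np.mean(L,0); d=L[0]+L[1]-L[2]-L[3]; print("cradle",c.round(),np.degrees(np.arctan2(d[1],d[0])),[np.linalg.norm(L[i]-L[i-1]).round() for i in range(4)])
a=P(183,195,105,180,40);b=P(160,340,105,180,95);print("handle",a.round(),b.round(),np.degrees(np.arctan2(*(a-b)[1::-1])))
B=[P(u,v,315,170,z) for u,v,z in((87,82,40),(252,43,40),(325,347,22),(168,389,22))]
print("bin",np.round(B).tolist()); c=np.mean(B,0);d=B[0]+B[1]-B[2]-B[3];print(c.round(),np.degrees(np.arctan2(d[1],d[0])),[np.linalg.norm(B[i]-B[i-1]).round() for i in range(4)])
im=cv2.imread("pics/1t.png")
# dish: ellipse of rim by region + hough
g=cv2.GaussianBlur(cv2.cvtColor(im,6),(3,3),0)
h=cv2.HoughCircles(g,cv2.HOUGH_GRADIENT,1,5,param1=80,param2=18,minRadius=22,maxRadius=34)
for x in h[0][:6]: print(x, back("top",x[:2],78).round()[:2])
for x in [(515,-300),(560,290)]: print(proj("top",[*x,0]))
for ln in (90,85): pass
for r,dd in [([461,285,70],0)]: print(proj("top",r),proj("scene",r))
```

```text
cradle [559. 293.  16.] -0.6570341688694767 [np.float64(105.0), np.float64(107.0), np.float64(107.0), np.float64(108.0)]
handle [525. 297.  40.] [437. 293.  95.] 2.600152351070752
bin [[632.0, -221.0, 40.0], [659.0, -324.0, 40.0], [470.0, -374.0, 22.0], [442.0, -276.0, 22.0]]
[ 551. -299.   31.] 15.403222620186444 [np.float64(199.0), np.float64(106.0), np.float64(196.0), np.float64(102.0)]
[249.5 200.5  29. ] [590.  11.]
[239.5 205.5  33.4] [576.  37.]
[241.5 198.5  30.1] [595.  33.]
[253.5 195.5  31.2] [604.   0.]
[250.5 416.5  24.9] [24. -4.]
[ 33.5 213.5  25.7] [545. 589.]
[360.09089601 231.26870176]
[152.5300332  211.81837823]
[146.59457977 246.87135766] [329.99094361 136.10858948]
```

```bash
cat >> h.py <<'E'
def go(x,y,z,yaw):
    """tool shift+roll to put TCP at x,y,z with scoop +x heading yaw(deg) (tool y = scoop y)"""
    o=get_obs(); q=o["tool_rot"]; r=R.from_quat([*q[1:],q[0]]).as_matrix()
    s=r.T@(np.array([x,y,z])-o["position"]); 
    cur=np.degrees(np.arctan2(-r[1,0],-r[0,0]))
    d=(cur-yaw+180)%360-180
    print("at",np.round(o["position"],1),"yaw",round(cur,1),"t",round(o["time_s"],2),"w",round(o["width"],1),"f",np.round(o["ft_force"],1),"\n shift",np.round(s).tolist(),"roll",round(np.radians(d),3))
E
python3 -c "
from h import *
go(474,294,140,0.5)"
```

```text
at [233.  552.9 248.3] yaw -22.8 t 1.2 w 85.3 f [-0.1 -0.8  0. ] 
 shift [-323.0, -145.0, 108.0] roll -0.408
```

```bash
python3 -m creep '[[[-323,-145,108],-0.408],[[-323,-145,108],-0.408],[[-323,-145,108],-0.408],[[-323,-145,108],-0.408],[[-323,-145,108],-0.408],[[-323,-145,108],-0.408],[[-323,-145,108],-0.408],[[-323,-145,108],-0.408],[[-323,-145,108],-0.408],[[-323,-145,108],-0.408]]' 0.3
python3 - <<'E'
from h import *
im=camera("top"); s=camera("scene")
go(474,294,67,0.5)
c=np.hstack([cv2.resize(im[180:270,105:195],(400,400),interpolation=2),cv2.resize(s[60:200,270:410],(400,400),interpolation=2)])
cv2.imwrite("pics/3.png",c)
E
```

```text
time_s: 2.2
position: [474.4, 293.7, 140.2]
tool_rot: [-0.0, -0.004, 1.0, 0.0]
ft_force: [0.3, -0.1, 0.2]
width: 59.7
at [473.9 294.8 140.8] yaw 0.6 t 2.3 w 59.8 f [-1.4  0.   0.2] 
 shift [-0.0, -1.0, 74.0] roll 0.001
```

View pics/3.png

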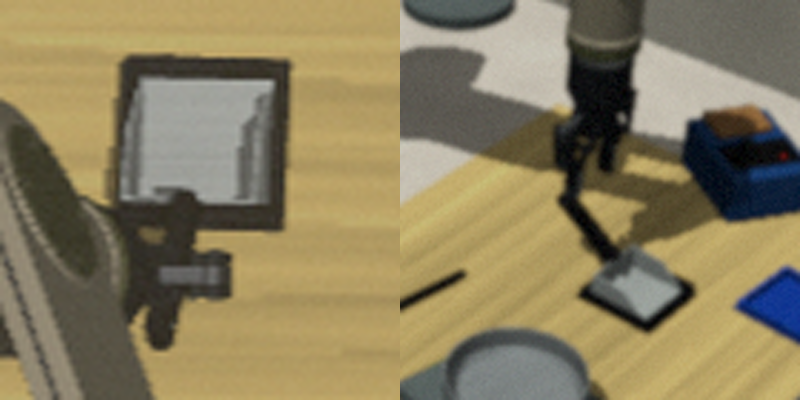

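```bash
python3 -m creep '[[[0,0,40],0],[[0,0,72],0],[[0,0,73],0],[[0,0,73],0]]' 0.3; python3 -m creep '[[[0,0,0],0],[[0,0,0],0],[[0,0,0],0],[[0,0,0],0],[[0,0,0],0],[[0,0,0],0],[[0,0,0],0]]' 1; python3 -c "
from h import *
print(tips_ahead);go(474,294,97,0.5)"
```

```text
time_s: 2.7
position: [473.4, 294.7, 67.6]
tool_rot: [-0.001, -0.005, 1.0, -0.0]
ft_force: [0.4, 0.5, 0.4]
width: 59.7
time_s: 3.4
position: [475.4, 294.5, 69.0]
tool_rot: [0.001, -0.005, 1.0, 0.001]
ft_force: [-1.3, -0.6, 6.0]
width: 13.1
17.0
at [475.4 294.5  69. ] yaw 0.5 t 3.4 w 13.1 f [-1.3 -0.6  6. ] 
 shift [1.0, -0.0, -28.0] roll 0.0
```

```bash
python3 -m creep '[[[0,0,-15],0],[[0,0,-40],0],[[0,0,-80],0],[[0,0,-110],0],[[0,0,-110],0]]'
python3 - <<'E'
from h import *
im=camera("top"); s=camera("scene")
for n in("scoop_lip","scoop_pan"):
  print(n,[(np.round(d["position"]).tolist(),round(d["score"],2)) for d in look_for("scene",n)[:2]])
c=np.hstack([cv2.resize(im[180:270,105:195],(400,400),interpolation=2),cv2.resize(s[60:200,270:410],(400,400),interpolation=2)])
cv2.imwrite("pics/4.png",c)
y=np.radians(15.3);ux=np.array([np.cos(y),np.sin(y)]);b=np.array([551,-299])
for d in(-40,50): print(b+ux*(d-85))
E
```

```text
time_s: 3.9
position: [477.2, 295.3, 184.3]
tool_rot: [0.004, -0.005, 1.0, 0.002]
ft_force: [1.8, -0.2, -1.5]
width: 13.6
scoop_lip [([546.0, 294.0, 135.0], 0.65)]
scoop_pan [([549.0, 294.0, 125.0], 0.67)]
[ 430.43032269 -331.98413125]
[ 517.24049035 -308.23555675]
```

View pics/4.png

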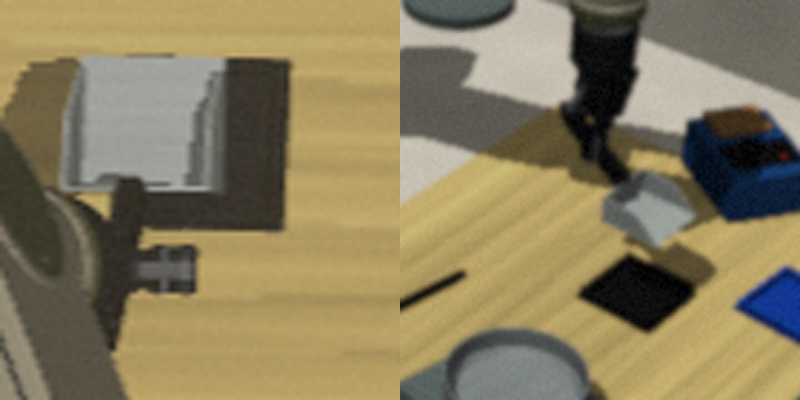

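```bash
python3 -c "
from h import *
go(430,-332,140,15.3)"
```

```text
at [473.5 293.4 176.1] yaw 0.5 t 4.1 w 13.3 f [-0.8 -0.3 -1.7] 
 shift [49.0, -625.0, 37.0] roll -0.258
```

```bash
python3 -m creep '[[[5,-30,0],0],[[10,-75,0],0],[[20,-125,0],-0.05],[[49,-175,0],-0.1],[[49,-225,0],-0.15],[[49,-275,0],-0.2],[[49,-325,0],-0.258],[[49,-375,0],-0.258],[[49,-425,0],-0.258],[[49,-475,0],-0.258],[[49,-525,0],-0.258],[[49,-570,0],-0.258]]'; python3 -m creep '[[[0,-30,0],0],[[0,-50,5],0],[[0,-55,20],0],[[0,-55,37],0],[[0,-55,37],0],[[0,-55,37],0]]'
python3 - <<'E'
from h import *
im=camera("top"); s=camera("scene")
go(430,-332,71,15.3)
c=np.hstack([cv2.resize(im[170:260,315:405],(400,400),interpolation=2),cv2.resize(s[190:310,170:290],(400,400),interpolation=2)])
cv2.imwrite("pics/5.png",c)
E
```

```text
time_s: 5.3
position: [429.1, -275.3, 175.5]
tool_rot: [-0.001, -0.133, 0.991, 0.001]
ft_force: [1.0, -0.3, -1.0]
width: 13.3
time_s: 5.9
position: [444.2, -325.3, 138.6]
tool_rot: [-0.001, -0.134, 0.991, 0.001]
ft_force: [-0.4, -0.7, -1.0]
width: 13.1
at [ 445.2 -326.3  140.6] yaw 15.4 t 6.0 w 13.5 f [-0.6  0.1 -1. ] 
 shift [16.0, -1.0, 70.0] roll 0.001
```

View pics/5.png

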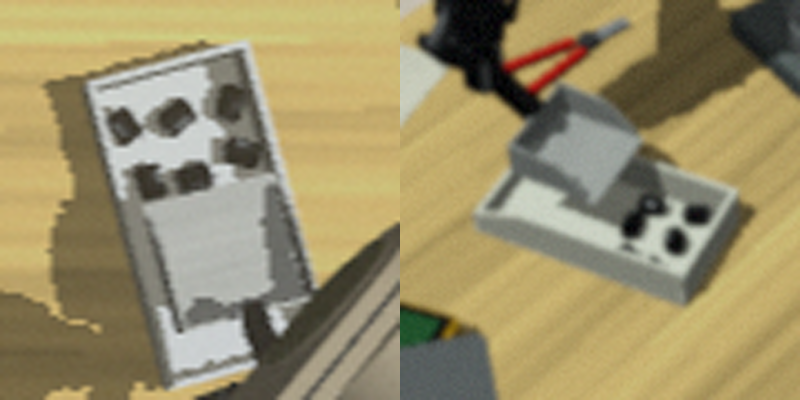

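Run:
```python
from h import *
s=90/400
P=lambda u,v,z: back("top",(315+u*s-.4,170+v*s-.4),z)
a,b=P(145,205,77),P(272,183,77); m=(a+b)/2; d=a-b
print(m.round(),np.linalg.norm(d),"lip yaw",np.degrees(np.arctan2(d[1],d[0]))-90, proj("top",[565.8,-293,77]))
y=np.radians(15.3);u=np.array([np.cos(y),np.sin(y)]);v=np.array([-u[1],u[0]])
r=m[:2]-[551,-299];print("bin x,y of lip",r@u,r@v)
```

```text
[ 561. -292.   77.] 78.41206247366199 lip yaw 10.819654538458408 [362.07637179 211.55601685]
bin x,y of lip 11.811636876456072 4.515938746831191
```

```bash
python3 -c "
from h import *
go(433,-333.4,67,15.3)"; python3 -m creep '[[[13,-3,0],0],[[13,-3,30],0],[[13,-3,55],0],[[13,-3,67],0],[[13,-3,68],0],[[13,-3,70],0],[[13,-3,70],0]]';python3 -c "
from h import *
go(433,-333.4,67,15.3)"
```

```text
at [ 445.2 -326.3  140.6] yaw 15.4 t 6.0 w 13.5 f [-0.6  0.1 -1. ] 
 shift [14.0, -4.0, 74.0] roll 0.001
time_s: 6.7
position: [434.0, -333.9, 71.7]
tool_rot: [0.001, -0.133, 0.991, -0.001]
ft_force: [-0.2, -0.3, -1.8]
width: 13.1
at [ 434.  -333.9   71.7] yaw 15.3 t 6.7 w 13.1 f [-0.2 -0.3 -1.8] 
 shift [1.0, 1.0, 5.0] roll 0.0
```

```bash
python3 -m creep '[[[0,0,2],0],[[0,0,4],0],[[0,0,4],0]]'; python3 -m creep '[[[0,0,1],0],[[0,0,2],0],[[0,0,2],0]]'
```

```text
time_s: 7.0
position: [434.5, -334.3, 68.4]
tool_rot: [0.001, -0.133, 0.991, -0.001]
ft_force: [-2.4, 0.8, 7.8]
width: 12.7
time_s: 7.3
position: [434.9, -335.0, 67.5]
tool_rot: [0.001, -0.133, 0.991, -0.002]
ft_force: [-3.8, 0.0, 13.8]
width: 13.1
```

```bash
python3 -m creep '[[[-5,0,-1],0],[[-15,0,-1],0],[[-25,0,-1],0],[[-35,0,-1],0],[[-45,0,-1],0],[[-55,0,-1],0],[[-60,0,-1],0],[[-65,0,-1],0],[[-70,0,-1],0],[[-75,0,-1],0],[[-75,0,-1],0]]'
python3 - <<'E'
from h import *
im=camera("top"); s=camera("scene")
go(517,-311,67,15.3)
c=np.hstack([cv2.resize(im[170:260,315:405],(400,400),interpolation=2),cv2.resize(s[190:310,170:290],(400,400),interpolation=2)])
cv2.imwrite("pics/6.png",c)
E
```

```text
time_s: 8.4
position: [507.1, -314.9, 68.1]
tool_rot: [0.001, -0.133, 0.991, -0.002]
ft_force: [-3.9, -0.7, 12.0]
width: 13.0
at [ 507.1 -314.9   68.1] yaw 15.3 t 8.5 w 13.0 f [-3.1 -1.  11.1] 
 shift [-11.0, 1.0, 1.0] roll 0.0
```

View pics/6.png

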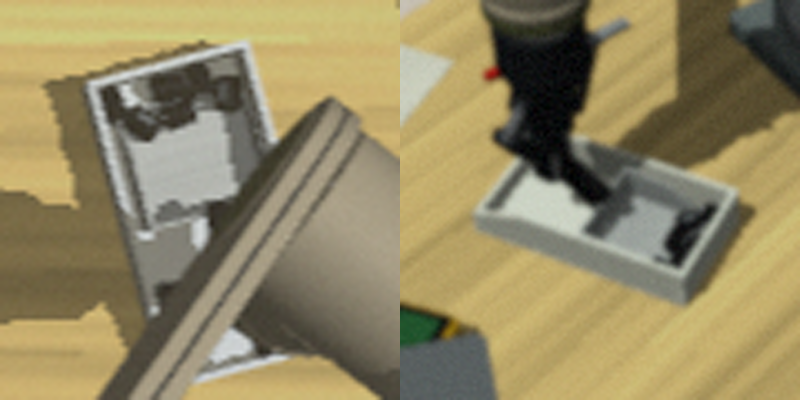

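```bash
python3 -m creep '[[[-3,0,0],0],[[-6,0,0],0],[[-9,0,0],0],[[-11,0,0],0],[[-11,0,0],0]]';python3 -m creep '[[[-2,0,0],0],[[-4,0,0],0],[[-4,0,0],0]]'
python3 - <<'E'
from h import *
im=camera("top"); s=camera("scene")
go(517,-311,67,15.3)
c=np.hstack([cv2.resize(im[170:260,315:405],(400,400),interpolation=2),cv2.resize(s[190:310,170:290],(400,400),interpolation=2)])
cv2.imwrite("pics/7.png",c)
E
```

```text
time_s: 9.0
position: [512.5, -315.5, 68.7]
tool_rot: [-0.004, -0.133, 0.991, -0.003]
ft_force: [-32.2, -12.8, 27.0]
width: 13.0
time_s: 9.3
position: [514.8, -316.0, 68.7]
tool_rot: [-0.005, -0.133, 0.991, -0.004]
ft_force: [-40.0, -19.7, 28.6]
width: 13.3
at [ 514.9 -316.    68.7] yaw 15.2 t 9.4 w 12.9 f [-39.4 -19.6  28.5] 
 shift [-3.0, 4.0, 2.0] roll -0.001
```

View pics/7.png

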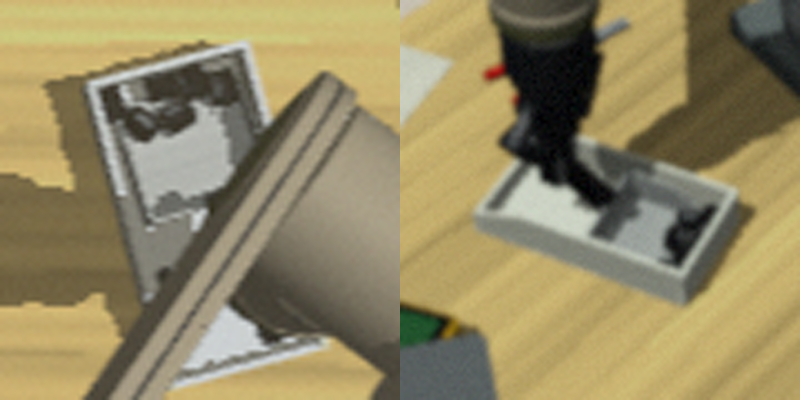

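```bash
python3 -m creep '[[[8,0,0],0],[[14,2,0],0],[[14,4,0],0],[[8,4,0],0],[[2,4,0],0],[[-2,4,0],0],[[-2,4,0],0],[[-4,4,0],0],[[-4,4,0],0]]';python3 -m creep '[[[8,-2,0],0],[[16,-6,0],0],[[16,-8,0],0],[[8,-8,0],0],[[2,-8,0],0],[[-2,-8,0],0],[[-2,-8,0],0],[[-3,-8,0],0],[[-3,-8,0],0]]';  python3 - <<'E'
from h import *
im=camera("top"); s=camera("scene")
go(517,-311,67,15.3)
y=np.radians(15.3);u=np.array([np.cos(y),np.sin(y)]);v=np.array([-u[1],u[0]])
r=get_obs()["position"][:2]-np.array([551,-299]);print("grip bin xy",r@u,r@v)
for c in("top","scene"):
  for d in look_for(c,"cap0"):
    p=np.array(d["position"]);q=p[:2]-[551,-299];print(c,p.round(),"bin",(q@u).round(),(q@v).round(),round(d["score"],2))
cv2.imwrite("pics/8.png",np.hstack([cv2.resize(im[170:260,315:405],(400,400),interpolation=2),cv2.resize(s[190:310,170:290],(400,400),interpolation=2)]))
E
```

```text
time_s: 10.3
position: [523.8, -306.3, 67.7]
tool_rot: [0.001, -0.133, 0.991, -0.002]
ft_force: [-4.1, -2.2, 9.0]
width: 13.2
time_s: 11.2
position: [525.7, -312.0, 67.5]
tool_rot: [-0.002, -0.134, 0.991, 0.0]
ft_force: [-21.4, 5.0, 24.6]
width: 13.2
at [ 525.7 -312.    67.5] yaw 15.3 t 11.3 w 12.9 f [-20.4   3.9  24.7] 
 shift [8.0, 3.0, 1.0] roll 0.001
grip bin xy -27.85090836819177 -5.854748447842086
top [ 621. -252.   23.] bin 80.0 27.0 0.47
top [ 640. -307.   21.] bin 84.0 -31.0 0.38
scene [ 605. -269.   19.] bin 60.0 15.0 0.59
scene [ 582. -312.   25.] bin 27.0 -20.0 0.5
```

View pics/8.png

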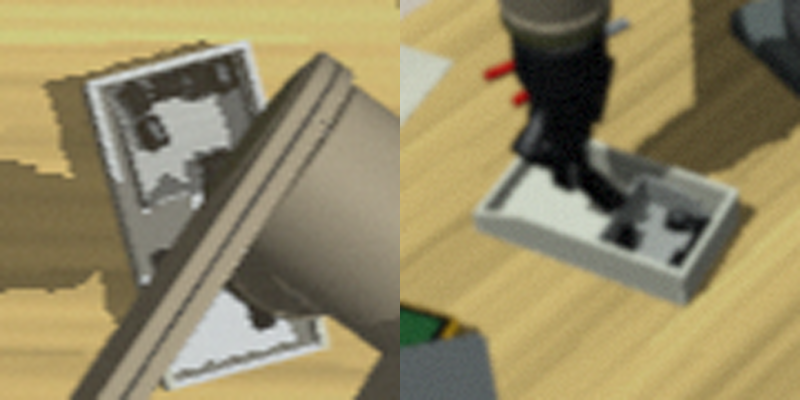

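```bash
python3 -m creep '[[[2,2,-1],0],[[2,3,-3],0],[[2,3,-5],0],[[2,3,-7],0],[[2,3,-10],0],[[2,3,-13],0],[[2,3,-17],0],[[2,3,-21],0],[[2,3,-25],0],[[2,3,-28],0],[[2,3,-30],0],[[2,3,-30],0]]';python3 -m creep '[[[0,0,-2],0],[[0,0,-6],0],[[0,0,-12],0],[[0,0,-18],0],[[0,0,-24],0],[[0,0,-30],0],[[0,0,-34],0],[[0,0,-36],0],[[0,0,-36],0]]';  python3 - <<'E'
from h import *
im=camera("top"); s=camera("scene")
go(517,-311,67,15.3)
y=np.radians(15.3);u=np.array([np.cos(y),np.sin(y)]);v=np.array([-u[1],u[0]])
for c in("top","scene"):
  for d in look_for(c,"cap0"):
    p=np.array(d["position"]);q=p[:2]-[551,-299];print(c,p.round(),"bin",(q@u).round(),(q@v).round(),round(d["score"],2))
cv2.imwrite("pics/9.png",np.hstack([cv2.resize(im[170:260,315:405],(400,400),interpolation=2),cv2.resize(s[170:290,170:290],(400,400),interpolation=2)]))
E
```

```text
time_s: 12.6
position: [525.4, -309.3, 95.9]
tool_rot: [0.0, -0.133, 0.991, -0.0]
ft_force: [-3.5, -0.7, -2.5]
width: 12.9
time_s: 13.5
position: [525.4, -309.2, 131.7]
tool_rot: [0.0, -0.133, 0.991, -0.0]
ft_force: [0.6, 0.1, -3.0]
width: 13.1
at [ 525.1 -309.   131. ] yaw 15.3 t 13.6 w 13.5 f [ 0.2 -0.2 -3.5] 
 shift [8.0, 0.0, 64.0] roll 0.0
top [ 630. -268.   88.] bin 84.0 9.0 0.59
top [ 636. -288.   86.] bin 84.0 -12.0 0.53
scene [ 629. -258.   88.] bin 86.0 20.0 0.6
scene [ 584. -300.   88.] bin 32.0 -9.0 0.43
scene [ 645. -310.   88.] bin 88.0 -36.0 0.41
```

View pics/9.png

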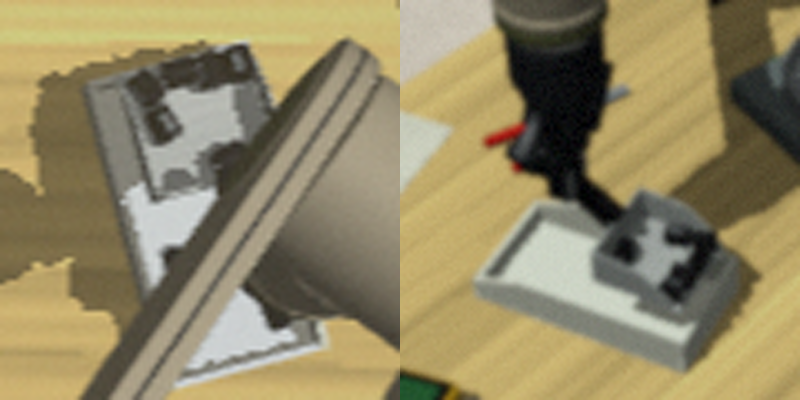

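```bash
python3 -m creep '[[[-2,0,1],0],[[-4,0,3],0],[[-5,0,6],0],[[-6,0,9],0],[[-7,0,12],0],[[-7,0,15],0],[[-7,0,18],0],[[-7,0,20],0],[[-7,0,22],0],[[-7,0,23],0],[[-7,0,23],0]]';python3 -m creep '[[[0,0,1],0],[[0,0,3],0],[[0,0,5],0],[[0,0,6],0],[[0,0,6],0]]'; python3 -m creep '[[[0,0,1],0],[[0,0,2],0],[[0,0,4],0],[[0,0,6],0],[[0,0,6],0]]'
```

```text
time_s: 14.8
position: [531.9, -307.2, 108.1]
tool_rot: [-0.0, -0.133, 0.991, 0.0]
ft_force: [0.2, -1.1, -1.9]
width: 12.9
time_s: 15.3
position: [532.4, -307.4, 102.9]
tool_rot: [0.0, -0.133, 0.991, -0.0]
ft_force: [-1.7, 0.5, 2.6]
width: 13.2
time_s: 15.8
position: [531.9, -307.3, 95.9]
tool_rot: [-0.0, -0.133, 0.991, -0.0]
ft_force: [-0.8, -0.8, 2.8]
width: 13.1
```

```bash
python3 -m creep '[[[0,0,2],0],[[0,0,4],0],[[0,0,6],0],[[0,0,8],0],[[0,0,10],0],[[0,0,10],0]]'; python3 -m creep '[[[0,0,-2],0],[[0,0,-6],0],[[0,0,-12],0],[[0,0,-20],0],[[0,0,-30],0],[[0,0,-40],0],[[0,0,-50],0],[[0,0,-60],0],[[0,0,-70],0],[[0,0,-75],0],[[0,0,-75],0]]'
python3 - <<'E'
from h import *
im=camera("top"); s=camera("scene")
go(476,-7,165,15.3)
p=get_obs()["position"]
y=np.radians(15.3);u=np.array([np.cos(y),np.sin(y)]);v=np.array([-u[1],u[0]])
for c in("top","scene"):
  for d in look_for(c,"cap0"):
    q=np.array(d["position"])-p;print(c,"rel grip",(q[:2]@u).round(),(q[:2]@v).round(),q[2].round(),round(d["score"],2))
cv2.imwrite("pics/10.png",np.hstack([cv2.resize(im[170:260,315:405],(400,400),interpolation=2),cv2.resize(s[130:290,170:330],(400,400),interpolation=2)]))
E
```

```text
time_s: 16.4
position: [531.8, -307.2, 85.9]
tool_rot: [-0.0, -0.133, 0.991, 0.0]
ft_force: [-2.1, -1.0, 3.7]
width: 12.8
time_s: 17.5
position: [532.5, -307.6, 162.6]
tool_rot: [0.001, -0.133, 0.991, -0.001]
ft_force: [-0.7, -0.9, -3.0]
width: 13.2
at [ 531.9 -307.2  161.1] yaw 15.3 t 17.6 w 12.9 f [-0.  -0.3 -2.1] 
 shift [-25.0, 304.0, -4.0] roll 0.0
top rel grip 116.0 -26.0 -30.0 0.57
top rel grip 83.0 4.0 -46.0 0.44
top rel grip 124.0 -10.0 -22.0 0.43
top rel grip 63.0 -5.0 -32.0 0.4
top rel grip 94.0 26.0 -27.0 0.38
scene rel grip 97.0 20.0 -33.0 0.58
scene rel grip 120.0 22.0 -29.0 0.53
scene rel grip 65.0 -16.0 -31.0 0.48
scene rel grip 122.0 2.0 -26.0 0.41
```

View pics/10.png

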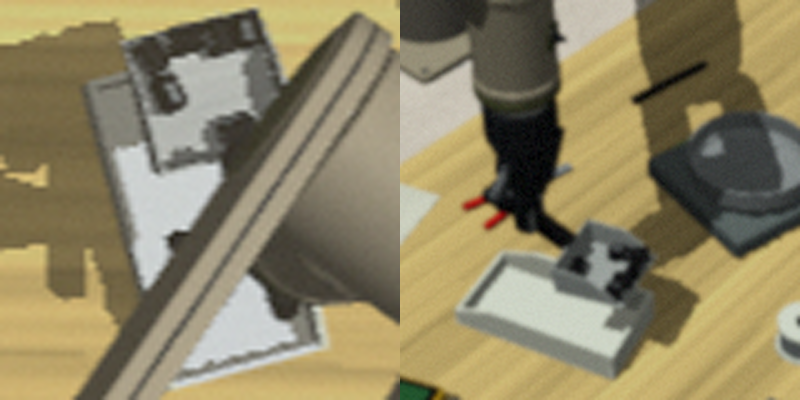

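```bash
python3 -c "
from h import *
go(496,10,176,0)
b=np.load if 0 else None
print(proj('top',[588,10,78]),proj('top',[588,10,44]),proj('scene',[588,10,44]),proj('scene',[588,10,78]))
import cv2
im=cv2.imread('pics/1s.png');g=cv2.GaussianBlur(cv2.cvtColor(im,6),(3,3),0)
# compare candidate rim centres: gradient strength along projected rim circle in both views
def score(n,f,c):
    im=cv2.imread(f);g=cv2.GaussianBlur(cv2.cvtColor(im,6).astype(np.float32),(3,3),0);m=np.hypot(cv2.Sobel(g,5,1,0),cv2.Sobel(g,5,0,1))
    t=np.linspace(0,6.28,120);return np.mean([m[int(round(q[1])),int(round(q[0]))] for q in (proj(n,[c[0]+78*np.cos(a),c[1]+78*np.sin(a),78]) for a in t)])
for n,f in(('top','pics/1t.png'),('scene','pics/1s.png')):
    S=sorted([(score(n,f,(x,y)),x,y) for x in range(574,602,3) for y in range(0,24,3)])[::-1][:3];print(n,S)
"
```

```text
at [ 531.6 -307.   160.5] yaw 15.3 t 17.7 w 12.8 f [-0.3 -0.3 -2.5] 
 shift [-49.0, 315.0, -15.0] roll 0.267
[249.814211   201.33915176] [250.53972777 202.4107781 ] [309.67035423 196.58028831] [310.22954648 188.31099812]Traceback (most recent call last):
  File "<string>", line 13, in <module>
    S=sorted([(score(n,f,(x,y)),x,y) for x in range(574,602,3) for y in range(0,24,3)])[::-1][:3];print(n,S)
               ~~~~~^^^^^^^^^^^
  File "<string>", line 11, in score
    t=np.linspace(0,6.28,120);return np.mean([m[int(round(q[1])),int(round(q[0]))] for q in (proj(n,[c[0]+78*np.cos(a),c[1]+78*np.sin(a),78]) for a in t)])
                                                                                            ^^^^^^^^^^^^^^^^^^^^^^^^^^^^^^^^^^^^^^^^^^^^^^^^^^^^^^^^^^^^^
  File "<string>", line 11, in <genexpr>
    t=np.linspace(0,6.28,120);return np.mean([m[int(round(q[1])),int(round(q[0]))] for q in (proj(n,[c[0]+78*np.cos(a),c[1]+78*np.sin(a),78]) for a in t)])
                                                                                             ~~~~^^^^^^^^^^^^^^^^^^^^^^^^^^^^^^^^^^^^^^^^^^^^
  File "h.py", line 7, in proj
    k,T=K(n); q=T[:3,:3]@np.array(p,float)+T[:3,3]; u=k@q; return u[:2]/u[2]
        ~^^^
  File "h.py", line 5, in K
    c=calibration(n); return np.array(c["intrinsics"]),np.array(c["camera_from_world"])
ValueError: time passes only in moves, steps and waits
```

```bash
sed -i 's/^def K(n):/import functools\n@functools.cache\ndef K(n):/' h.py
python3 -m creep '[[[-1,5,-3],0],[[-3,15,-8],0],[[-6,32,-13],0.02],[[-9,52,-18],0.04],[[-12,74,-20],0.07],[[-16,97,-20],0.1],[[-20,120,-20],0.13],[[-23,143,-20],0.16],[[-27,166,-20],0.19],[[-30,189,-20],0.22],[[-34,212,-20],0.25],[[-37,235,-20],0.267]]'
python3 -m creep '[[[-1,22,0],0],[[-3,42,0],0],[[-3,58,0],0],[[-3,70,0],0],[[-3,78,0],0],[[-3,80,0],0],[[-3,80,0],0]]'
python3 - <<'E'
from h import *
go(496,10,176,0)
def score(n,f,c):
    im=cv2.imread(f);g=cv2.GaussianBlur(cv2.cvtColor(im,6).astype(np.float32),(3,3),0);m=np.hypot(cv2.Sobel(g,5,1,0),cv2.Sobel(g,5,0,1))
    t=np.linspace(0,6.28,120);return np.mean([m[int(round(q[1])),int(round(q[0]))] for q in (proj(n,[c[0]+78*np.cos(a),c[1]+78*np.sin(a),78]) for a in t)])
for n,f in(('top','pics/1t.png'),('scene','pics/1s.png')):
    S=sorted([(round(score(n,f,(x,y))),x,y) for x in range(574,602,3) for y in range(0,24,3)])[::-1][:4];print(n,S)
p=get_obs()["position"]
for c in("top","scene"):
  camera(c)
  for d in look_for(c,"cap0"):
    q=np.array(d["position"])-p;print(c,"rel grip",q.round(),round(d["score"],2))
E
```

```text
time_s: 18.9
position: [505.2, -69.1, 181.7]
tool_rot: [0.0, 0.0, 1.0, 0.0]
ft_force: [0.5, 0.1, -2.7]
width: 13.1
time_s: 19.6
position: [508.6, 9.2, 181.3]
tool_rot: [0.0, -0.0, 1.0, -0.0]
ft_force: [0.6, 0.3, -1.3]
width: 13.3
at [508.6   9.2 181.3] yaw 0.0 t 19.6 w 13.3 f [ 0.6  0.3 -1.3] 
 shift [13.0, 1.0, 5.0] roll 0.001
top [(105, 592, 12), (103, 589, 12), (94, 589, 9), (91, 592, 9)]
scene [(157, 595, 3), (157, 595, 0), (148, 598, 3), (146, 592, 3)]
top rel grip [116.  -9. -28.] 0.63
top rel grip [-145.   83. -172.] 0.37
top rel grip [  50.  291. -179.] 0.19
scene rel grip [ 93.  23. -34.] 0.62
scene rel grip [125. -35. -27.] 0.52
scene rel grip [118.  21. -28.] 0.37
```

```bash
python3 -m creep '[[[1,0,3],0],[[3,0,10],0],[[5,0,20],0],[[6,0,30],0],[[6,0,40],0],[[6,0,50],0],[[6,0,58],0],[[6,0,65],0],[[6,0,69],0],[[6,0,71],0],[[6,0,71],0]]'; python3 -m creep '[[[-2,0,0],0],[[-5,0,0],0],[[-8,0,0],0],[[-10,0,0],0],[[-10,0,0],0]]';python3 -c "
from h import *
go(502,10,110,0)"
```

```text
time_s: 20.9
position: [502.6, 9.2, 110.2]
tool_rot: [-0.0, -0.0, 1.0, 0.0]
ft_force: [0.4, 0.5, -2.0]
width: 13.2
time_s: 21.4
position: [513.0, 9.2, 110.4]
tool_rot: [0.0, -0.0, 1.0, -0.0]
ft_force: [0.1, -0.1, -2.0]
width: 13.4
at [513.    9.2 110.4] yaw 0.0 t 21.4 w 13.4 f [ 0.1 -0.1 -2. ] 
 shift [11.0, 1.0, 0.0] roll 0.0
```

```bash
python3 -m creep '[[[-2,0,0],0],[[-4,0,0],0],[[-6,0,0],0],[[-6,0,0],0]]'; python3 -m creep '[[[-2,0,-1],0],[[-4,0,-4],0],[[-6,0,-7],0],[[-6,0,-7],0]]'
```

```text
time_s: 21.8
position: [518.8, 9.2, 110.3]
tool_rot: [0.0, -0.0, 1.0, -0.0]
ft_force: [0.7, -0.2, -1.9]
width: 13.5
time_s: 22.2
position: [525.0, 9.2, 118.0]
tool_rot: [0.0, -0.0, 1.0, -0.0]
ft_force: [-1.1, -0.5, -2.8]
width: 13.5
```

```bash
python3 -m creep '[[[0,0,4],0],[[0,0,7],0],[[0,0,7],0]]'; python3 -m creep '[[[-2,0,0],0],[[-4,0,0],0],[[-6,0,0],0],[[-6,0,0],0]]'
```

```text
time_s: 22.5
position: [524.0, 9.2, 109.4]
tool_rot: [-0.001, -0.0, 1.0, 0.0]
ft_force: [-0.4, 0.4, -3.2]
width: 13.1
time_s: 22.9
position: [527.1, 9.2, 108.6]
tool_rot: [-0.004, -0.0, 1.0, -0.0]
ft_force: [-14.7, -1.1, 1.9]
width: 13.4
```

```bash
python3 -m creep '[[[-2,0,-3],0],[[-4,0,-7],0],[[-6,0,-10],0],[[-6,0,-10],0]]'
python3 - <<'E'
from h import *
go(525,9,110,0)
p=get_obs()["position"]
for c in("top","scene"):
  im=camera(c);cv2.imwrite(f"pics/11{c}.png",im)
  for n in("scoop_lip","cap0"):
   for d in look_for(c,n)[:4]:
    q=np.array(d["position"])-p;print(c,n,"rel grip",q.round(),round(d["score"],2))
E
```

```text
time_s: 23.3
position: [535.2, 9.2, 119.9]
tool_rot: [-0.002, -0.0, 1.0, 0.0]
ft_force: [-7.0, 0.1, -1.3]
width: 13.1
at [535.2   9.2 119.9] yaw 0.0 t 23.3 w 13.1 f [-7.   0.1 -1.3] 
 shift [10.0, -0.0, 10.0] roll 0.0
top scoop_lip rel grip [ 98.   4. -61.] 0.57
top scoop_lip rel grip [ 91. -51. -84.] 0.28
top cap0 rel grip [106. -29. -47.] 0.61
top cap0 rel grip [107.  26. -45.] 0.61
top cap0 rel grip [110. -12. -42.] 0.45
scene scoop_lip rel grip [ 58.  -2. -41.] 0.9
scene scoop_lip rel grip [  19. -303. -115.] 0.22
scene cap0 rel grip [ 81.  25. -47.] 0.44
scene cap0 rel grip [109.  22. -45.] 0.44
scene cap0 rel grip [ 61.  -2. -47.] 0.33
```

```bash
python3 -m creep '[[[-4,0,-5],0],[[-7,0,-10],0],[[-11,0,-15],0],[[-15,0,-20],0],[[-18,0,-24],0],[[-22,0,-28],0],[[-27,0,-32],0],[[-32,0,-36],0],[[-36,0,-40],0],[[-36,0,-40],0]]'
python3 - <<'E'
from h import *
p=get_obs()["position"];print(p.round(1),get_obs()["ft_force"].round(1) if hasattr(get_obs()["ft_force"],'round') else get_obs()["ft_force"])
for c in("top","scene"):
  im=camera(c);cv2.imwrite(f"pics/12{c}.png",im)
  for n in("scoop_lip","cap0"):
   for d in look_for(c,n)[:6]:
    q=np.array(d["position"]);print(c,n,"rel grip",(q-p).round(),"abs",q.round(),round(d["score"],2))
E
```

```text
time_s: 24.6
position: [573.6, 9.2, 161.2]
tool_rot: [0.001, -0.0, 1.0, -0.0]
ft_force: [-2.2, -0.8, -1.3]
width: 13.3
[573.6   9.2 161.2] [-2.2 -0.8 -1.3]
scene scoop_lip rel grip [ 28.  -2. -67.] abs [602.   8.  94.] 0.58
scene cap0 rel grip [-195. -200. -152.] abs [ 379. -191.    9.] 0.57
scene cap0 rel grip [ 60. -16. -74.] abs [634.  -7.  87.] 0.48
```

```bash
python3 -m creep '[[[-5,0,-4],0],[[-10,0,-8],0],[[-16,0,-11],0],[[-22,0,-14],0],[[-28,0,-17],0],[[-34,0,-20],0],[[-34,0,-20],0],[[-34,0,-20],0]]'
python3 - <<'E'
from h import *
p=np.array(get_obs()["position"]);print(p.round(1),get_obs()["ft_force"])
for c in("top","scene"):
  im=camera(c);cv2.imwrite(f"pics/13{c}.png",im)
  for n in("scoop_lip","cap0"):
   for d in look_for(c,n)[:6]:
    q=np.array(d["position"]);print(c,n,"rel grip",(q-p).round(),"abs",q.round(),round(d["score"],2))
s=im
cv2.imwrite("pics/13.png",np.hstack([cv2.resize(s[120:240,250:370],(400,400),interpolation=2),cv2.resize(cv2.imread("pics/13top.png")[160:250,205:295],(400,400),interpolation=2)]))
E
```

```text
time_s: 25.7
position: [607.2, 9.2, 180.5]
tool_rot: [0.001, -0.0, 1.0, -0.0]
ft_force: [-0.6, -0.8, -1.5]
width: 13.1
[607.2   9.2 180.5] [-0.61523996 -0.82219086 -1.49163737]
top scoop_lip rel grip [ 170.   -9. -131.] abs [777.   1.  49.] 0.34
scene scoop_lip rel grip [  9.  -3. -76.] abs [616.   6. 105.] 0.61
scene cap0 rel grip [ 33. -19. -86.] abs [640. -10.  94.] 0.4
```

```bash
python3 -m creep '[[[3,0,0],0],[[8,0,0],0],[[14,0,0],0],[[20,0,0],0],[[26,0,0],0],[[30,0,0],0],[[30,0,0],0],[[30,0,0],0]]'
python3 - <<'E'
from h import *
p=np.array(get_obs()["position"]);print(p.round(1),get_obs()["ft_force"])
for c in("top","scene"):
  im=camera(c);cv2.imwrite(f"pics/14{c}.png",im)
  for n in("scoop_lip","cap0"):
   for d in look_for(c,n)[:6]:
    q=np.array(d["position"]);print(c,n,"rel grip",(q-p).round(),"abs",q.round(),round(d["score"],2))
cv2.imwrite("pics/14.png",np.hstack([cv2.resize(im[120:240,250:370],(400,400),interpolation=2),cv2.resize(cv2.imread("pics/14top.png")[160:250,205:295],(400,400),interpolation=2)]))
E
```

```text
time_s: 26.8
position: [576.6, 9.2, 180.5]
tool_rot: [0.0, -0.0, 1.0, -0.0]
ft_force: [-0.8, 0.4, -1.2]
width: 13.3
[576.6   9.2 180.5] [-0.79123704  0.4286048  -1.16698179]
scene scoop_lip rel grip [ 19.   1. -84.] abs [596.  10.  97.] 0.85
```

```bash
python3 -m creep '[[[2,0,-8],0],[[5,0,-20],0],[[10,0,-40],0],[[15,0,-60],0],[[15,0,-70],0],[[30,0,-75],0],[[60,40,-75],0],[[80,90,-75],0],[[96,130,-75],0],[[96,165,-75],0],[[96,171,-75],0],[[96,171,-75],0]]'
python3 - <<'E'
from h import *
go(480,180,200,0)
for c in("top","scene"):
  im=camera(c);cv2.imwrite(f"pics/15{c}.png",im)
  for n in("scoop_lip","cap0"):
   for d in look_for(c,n)[:8]:
    q=np.array(d["position"]);print(c,n,"abs",q.round(),round(d["score"],2))
t=cv2.imread("pics/15top.png")
cv2.imwrite("pics/15.png",np.vstack([np.hstack([cv2.resize(im[120:220,250:370],(400,333),interpolation=2),cv2.resize(t[160:243,205:305],(400,333),interpolation=2)]),np.hstack([cv2.resize(im[225:285,185:285],(400,240),interpolation=2),cv2.resize(t[175:263,310:410],(400,240),interpolation=2)])]))
E
```

```text
time_s: 28.3
position: [480.5, 181.2, 255.7]
tool_rot: [0.0, -0.001, 1.0, -0.0]
ft_force: [-0.1, -1.9, -1.0]
width: 13.3
at [480.5 181.2 255.7] yaw 0.2 t 28.3 w 13.3 f [-0.1 -1.9 -1. ] 
 shift [1.0, -1.0, 56.0] roll 0.003
top scoop_lip abs [509. 165. 152.] 0.85
top cap0 abs [653.   0.  69.] 0.58
top cap0 abs [642.  42.  65.] 0.36
scene scoop_lip abs [496. 179. 175.] 0.7
```

Run:
```python
from h import *
def dark(f,poly,n):
    im=cv2.imread(f);m=np.zeros(im.shape[:2],np.uint8);cv2.fillPoly(m,[np.array([proj("top" if "t" in f[-6:] and "scene" not in f else "scene",p) for p in poly]).round().astype(int)],255)
    g=cv2.cvtColor(im,6); b=((g<60)&(m>0)).astype(np.uint8)
    k,_,st,ce=cv2.connectedComponentsWithStats(b); print(n,f,b.sum(),[(int(s[4]),c.round().tolist()) for s,c in zip(st[1:],ce[1:]) if s[4]>8])
D=[(592+70*np.cos(a),9+70*np.sin(a),55) for a in np.linspace(0,6.2,40)]
y=np.radians(15.3);u=np.array([np.cos(y),np.sin(y)]);v=np.array([-u[1],u[0]]);c=np.array([551,-299])
B=[(*(c+u*i*92+v*j*45),6) for i,j in((1,1),(1,-1),(-1,-1),(-1,1))]
for f in("pics/1t.png","pics/15top.png"): dark(f,D,"dish");dark(f,B,"bin")
dark("pics/1s.png",D,"dish");dark("pics/15scene.png",D,"dish");dark("pics/1s.png",B,"bin");dark("pics/15scene.png",B,"bin")
```

```text
dish pics/1t.png 0 []
bin pics/1t.png 134 [(27, [366.0, 192.0]), (23, [354.0, 195.0]), (15, [343.0, 197.0]), (27, [369.0, 205.0]), (23, [348.0, 211.0]), (18, [358.0, 209.0])]
dish pics/15top.png 0 []
bin pics/15top.png 0 []
dish pics/1s.png 13 [(12, [325.0, 207.0])]
dish pics/15scene.png 105 [(40, [329.0, 199.0]), (51, [317.0, 204.0]), (11, [327.0, 206.0])]
bin pics/1s.png 101 [(19, [246.0, 252.0]), (28, [259.0, 254.0]), (25, [240.0, 257.0]), (29, [253.0, 262.0])]
bin pics/15scene.png 0 []
```

View pics/15.png

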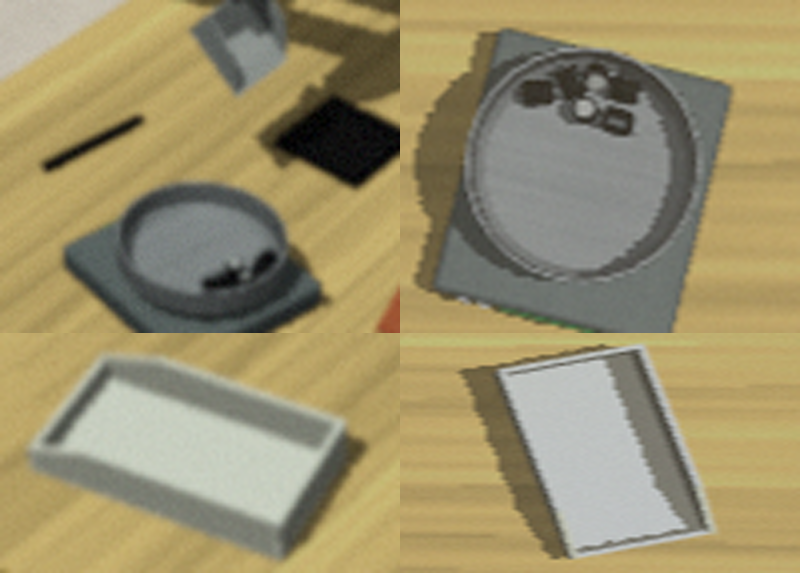

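```bash
python3 -m creep '[[[-10,0,40],0],[[-20,0,80],0],[[-20,0,110],0],[[-20,0,118],0],[[-20,0,118],0]]'; python3 -m creep '[[[0,0,3],0],[[0,0,6],0],[[0,0,9],0],[[0,0,9],0]]'; python3 -c "
from h import *
go(500,180,128,0)"
```

```text
time_s: 29.1
position: [499.6, 179.4, 136.1]
tool_rot: [-0.002, 0.0, 1.0, -0.0]
ft_force: [-1.2, 0.3, -1.5]
width: 13.0
time_s: 29.5
position: [500.8, 180.3, 128.7]
tool_rot: [0.0, -0.0, 1.0, 0.0]
ft_force: [-1.4, 0.2, -1.8]
width: 12.9
at [500.8 180.3 128.7] yaw 0.0 t 29.5 w 12.9 f [-1.4  0.2 -1.8] 
 shift [1.0, -0.0, 1.0] roll 0.0
```

```bash
python3 -m creep '[[[6,0,4],0],[[12,0,8],0],[[18,0,12],0],[[26,0,18],0],[[34,0,24],0],[[34,0,24],0]]'; python3 -m creep '[[[5,0,6],0],[[9,0,12],0],[[14,0,18],0],[[18,0,24],0],[[22,0,29],0],[[22,0,29],0]]';python3 -c "
from h import *
go(500,180,128,0)"
```

```text
time_s: 30.1
position: [465.6, 180.6, 104.9]
tool_rot: [0.0, -0.0, 1.0, 0.0]
ft_force: [-4.0, -0.3, 7.6]
width: 13.1
time_s: 30.7
position: [443.7, 180.3, 74.8]
tool_rot: [-0.0, -0.0, 1.0, 0.0]
ft_force: [-0.7, 0.8, 1.9]
width: 12.9
at [443.7 180.3  74.8] yaw 0.0 t 30.7 w 12.9 f [-0.7  0.8  1.9] 
 shift [-56.0, -0.0, -53.0] roll 0.001
```

Pivoting as planned; press the last millimetres flat.

```bash
python3 -m creep '[[[3,0,4],0],[[5,0,8],0],[[6,0,10],0],[[6,0,10],0]]'; python3 -m creep '[[[0,0,2],0],[[0,0,4],0],[[0,0,4],0]]'
```

```text
time_s: 31.1
position: [438.2, 180.2, 64.9]
tool_rot: [-0.0, -0.0, 1.0, -0.0]
ft_force: [-1.5, 0.7, 3.5]
width: 12.8
time_s: 31.4
position: [439.3, 180.4, 62.9]
tool_rot: [0.001, -0.0, 1.0, 0.0]
ft_force: [-8.1, -1.1, 18.4]
width: 12.7
```

```bash
python3 -m creep '[[[0,0,-10],0],[[0,0,-40],0],[[0,0,-70],0],[[-20,30,-70],0],[[-35,75,-70],-0.009],[[-36,105,-70],-0.009],[[-36,114,-70],-0.009],[[-36,114,-70],-0.009]]'
python3 - <<'E'
from h import *
go(474.5,294.3,68,0.5)
im=camera("top");cv2.imwrite("pics/16.png",im)
d=regions_of("top","scoop")
for e in d[:2]:
    m=e["region"]; z=66
    # pan only: bright pixels
    g=cv2.cvtColor(im,6); b=(m&(g>90)).astype(np.uint8)
    c,_=cv2.findContours(b,0,1);c=max(c,key=cv2.contourArea)[:,0]
    P=np.array([back("top",p,z+20)[:2] for p in c],np.float32);print(e["score"],cv2.minAreaRect(P),P.min(0),P.max(0))
im=cv2.imread("pics/1t.png")
E
```

```text
time_s: 32.2
position: [473.9, 294.8, 130.5]
tool_rot: [-0.001, -0.006, 1.0, -0.0]
ft_force: [-0.2, 0.4, -0.9]
width: 12.8
at [473.9 294.8 130.5] yaw 0.6 t 32.2 w 12.8 f [-0.2  0.4 -0.9] 
 shift [-1.0, -0.0, 63.0] roll 0.002
0.57 ((544.4083862304688, 294.7910461425781), (77.51318359375, 88.26588439941406), 1.0142381191253662) [505.7085  250.45078] [583.4523  339.08154]
```

Run:
```python
from h import *
T=K("top")[1];print("cam",(-T[:3,:3].T@T[:3,3]).round())
camera("top");camera("scene")
for c in("top","scene"):
  for n in("scoop","scoop_lip","scoop_pan"):
    print(c,n,[(np.round(d["position"]).tolist(),round(d["score"],2)) for d in look_for(c,n)[:1]])
# lip edge row profile along column at scoop centre
g=cv2.cvtColor(cv2.imread("pics/16.png"),6)
for yy in (275,315):
    print([int(g[tuple(np.round(proj("top",[x,yy,68])).astype(int)[::-1])]) for x in range(560,625,3)])
```

```text
cam [ 470.  -73. 1450.]
top scoop [([539.0, 294.0, 70.0], 0.74)]
top scoop_lip [([545.0, 291.0, 70.0], 0.92)]
top scoop_pan [([540.0, 294.0, 73.0], 0.62)]
scene scoop [([531.0, 297.0, 77.0], 0.8)]
scene scoop_lip [([531.0, 293.0, 82.0], 0.94)]
scene scoop_pan [([533.0, 298.0, 78.0], 0.9)]
[164, 162, 161, 162, 162, 162, 163, 159, 105, 56, 51, 54, 50, 46, 52, 54, 54, 166, 169, 171, 169, 163]
[162, 161, 162, 160, 159, 162, 160, 162, 103, 52, 53, 52, 52, 47, 48, 50, 96, 165, 167, 171, 169, 163]
```

```bash
python3 -m creep '[[[-8,0,10],0],[[-15,0,25],0],[[-15,0,40],0],[[-15,0,45],0],[[-15,0,45],0]]'
python3 - <<'E'
from h import *
go(489,294.3,68,0.5); z=get_obs()["position"][2]-62.5
im=camera("top");cv2.imwrite("pics/17.png",im);g=cv2.cvtColor(im,6).astype(float)
def prof(a,b,z):
    n=400;P=np.linspace(a,b,n);px=np.array([proj("top",[*p,z]) for p in P],np.float32)
    v=cv2.remap(g.astype(np.float32),px[:,0][None],px[:,1][None],1)[0]
    i=np.where(np.diff(np.sign(v-108)))[0];return [(P[k].round(1).tolist(),int(np.sign(v[k+1]-v[k]))) for k in i]
for yy in(272,318): print("x-line",yy,"lip plane",prof((540,yy),(640,yy),z),"fence plane",prof((540,yy),(640,yy),16))
for xx in(590,575,560): print("y-line",xx,"lip plane",prof((xx,220),(xx,370),z),"fence",prof((xx,220),(xx,370),16))
E
```

```text
time_s: 33.2
position: [488.2, 293.8, 84.3]
tool_rot: [-0.002, -0.005, 1.0, -0.001]
ft_force: [-0.2, -0.5, -0.8]
width: 13.0
at [488.2 293.8  84.3] yaw 0.5 t 33.2 w 13.0 f [-0.2 -0.5 -0.8] 
 shift [-1.0, 1.0, 16.0] roll 0.001
x-line 272 lip plane [([599.1, 272.0], -1), ([612.9, 272.0], 1)] fence plane [([599.6, 272.0], -1), ([613.4, 272.0], 1)]
x-line 318 lip plane [([598.4, 318.0], -1), ([614.4, 318.0], 1)] fence plane [([599.1, 318.0], -1), ([614.9, 318.0], 1)]
y-line 590 lip plane [([590.0, 237.3], -1), ([590.0, 253.8], 1), ([590.0, 336.9], -1), ([590.0, 345.2], 1)] fence [([590.0, 238.4], -1), ([590.0, 255.7], 1), ([590.0, 338.4], -1), ([590.0, 347.4], 1)]
y-line 575 lip plane [([575.0, 237.3], -1), ([575.0, 256.5], 1), ([575.0, 261.4], -1), ([575.0, 264.7], 1), ([575.0, 336.2], -1), ([575.0, 338.8], 1), ([575.0, 340.7], -1), ([575.0, 352.3], 1), ([575.0, 368.1], -1)] fence [([575.0, 238.4], -1), ([575.0, 258.0], 1), ([575.0, 263.2], -1), ([575.0, 265.9], 1), ([575.0, 337.7], -1), ([575.0, 340.3], 1), ([575.0, 342.9], -1), ([575.0, 355.0], 1), ([575.0, 369.6], -1)]
y-line 560 lip plane [([560.0, 237.7], -1), ([560.0, 256.5], 1), ([560.0, 263.6], -1), ([560.0, 270.0], 1), ([560.0, 335.8], -1), ([560.0, 339.5], 1), ([560.0, 346.7], -1)] fence [([560.0, 239.2], -1), ([560.0, 258.0], 1), ([560.0, 264.7], -1), ([560.0, 265.1], -1), ([560.0, 271.1], 1), ([560.0, 337.7], -1), ([560.0, 341.4], 1), ([560.0, 348.2], -1)]
```

```bash
python3 -m creep '[[[0,-1.5,4],0],[[0,-1.5,8],0],[[0,-1.5,12],0],[[0,-1.5,15],0],[[0,-1.5,15],0]]'; python3 -m creep '[[[0,0,1],0],[[0,0,2],0],[[0,0,2],0]]'
```

```text
time_s: 33.75
position: [489.1, 292.7, 70.7]
tool_rot: [-0.0, -0.005, 1.0, -0.0]
ft_force: [-0.5, 0.4, -0.6]
width: 12.9
time_s: 34.05
position: [489.5, 292.9, 69.2]
tool_rot: [-0.0, -0.005, 1.0, -0.0]
ft_force: [-0.3, -0.0, -2.4]
width: 13.1
```

```bash
python3 -m creep '[[[0,0,1],0],[[0,0,2],0],[[0,0,2],0]]'; python3 -m creep '[[[0,0,0.5],0],[[0,0,1],0],[[0,0,1],0]]'
```

```text
time_s: 34.35
position: [489.6, 292.9, 67.2]
tool_rot: [0.0, -0.005, 1.0, 0.0]
ft_force: [1.3, 0.1, -0.9]
width: 12.7
time_s: 34.65
position: [490.0, 293.1, 67.0]
tool_rot: [0.0, -0.005, 1.0, 0.0]
ft_force: [-2.6, -1.3, 4.8]
width: 12.9
```

```bash
python3 -m creep '[[[0,0,0.5],0],[[0,0,0],0],[[0,0,0],0],[[0,0,0],0],[[0,0,0],0],[[0,0,0],0]]' 0.4; python3 -m creep '[[[0,0,-10],0],[[0,0,-40],0],[[0,0,-80],0],[[0,0,-120],0],[[60,0,-140],0],[[100,0,-140],0],[[100,0,-140],0],[[100,0,-140],0],[[100,0,-140],0]]'
python3 - <<'E'
from h import *
im=camera("top");cv2.imwrite("pics/18.png",im);g=cv2.cvtColor(im,6).astype(np.float32)
camera("scene")
def prof(a,b,z):
    P=np.linspace(a,b,400);px=np.array([proj("top",[*p,z]) for p in P],np.float32)
    v=cv2.remap(g,px[:,0][None],px[:,1][None],1)[0]
    i=np.where(np.diff(np.sign(v-108)))[0];return [(P[k].round(1).tolist(),int(np.sign(v[k+1]-v[k]))) for k in i]
for yy in(272,318): print("x",yy,prof((490,yy),(640,yy),5))
for xx in(592,): print("y",xx,prof((xx,220),(xx,370),5))
for c in("top","scene"):
  for n in("scoop","scoop_lip","scoop_pan","cap0"):
    print(c,n,[(np.round(d["position"]).tolist(),round(d["score"],2)) for d in look_for(c,n)[:6]])
a=cv2.imread("pics/1t.png"); d=cv2.absdiff(a,im).max(2)
k,_,st,ce=cv2.connectedComponentsWithStats((cv2.medianBlur(d,3)>40).astype(np.uint8)); print([(s.tolist()) for s in st[1:] if s[4]>12])
print(get_obs()["position"],get_obs()["width"])
E
```

```text
time_s: 35.25
position: [489.5, 292.8, 66.2]
tool_rot: [-0.0, -0.005, 1.0, -0.0]
ft_force: [0.4, -0.3, -0.3]
width: 51.3
time_s: 36.15
position: [390.4, 292.1, 207.1]
tool_rot: [0.001, -0.005, 1.0, 0.0]
ft_force: [0.5, 0.5, -0.2]
width: 51.4
x 272 [([504.3, 272.0], -1), ([522.3, 272.0], 1), ([600.9, 272.0], -1), ([614.8, 272.0], 1)]
x 318 [([523.5, 318.0], 1), ([526.5, 318.0], -1), ([530.6, 318.0], 1), ([600.9, 318.0], -1), ([616.3, 318.0], 1)]
y 592 [([592.0, 241.1], -1), ([592.0, 253.5], 1), ([592.0, 336.2], -1), ([592.0, 350.1], 1)]
top scoop [([547.0, 296.0, 4.0], 0.87)]
top scoop_lip [([546.0, 292.0, 7.0], 0.77)]
top scoop_pan [([545.0, 293.0, 8.0], 0.75)]
top cap0 [([645.0, 43.0, 68.0], 0.63), ([646.0, 21.0, 62.0], 0.63), ([639.0, -16.0, 58.0], 0.48), ([620.0, -12.0, 60.0], 0.36)]
scene scoop [([488.0, -526.0, 33.0], 0.36)]
scene scoop_lip [([535.0, 289.0, 25.0], 0.57)]
scene scoop_pan [([535.0, 292.0, 17.0], 0.9)]
scene cap0 [([535.0, 291.0, 24.0], 0.27)]
[[234, 176, 31, 18, 285], [338, 189, 32, 14, 209], [342, 201, 31, 15, 211], [0, 231, 163, 189, 16533], [170, 366, 25, 14, 206], [200, 371, 11, 6, 30], [82, 376, 17, 26, 234], [0, 385, 39, 35, 877]]
[389.66692504 291.8508263  206.0988029 ] 51.14129226589242
```

```bash
python3 -c "
from cell import *
print(finish_job())"
```

```text
the job is handed in; nothing more can be done
None
```

The job is handed in at about 36 s. I scooped the capacitors out of the bin in one pass and tipped them into the dish. The scoop is back in its cradle and the gripper has let go. The moves I could command do not tilt the tool, so I tipped the scoop by pressing its lip against the inside of the dish wall. I then pressed it flat on the bench to level it.

**Last checks:**
- **Capacitors:** The last picture showed the bin and the scoop empty, with a cluster of about six in the dish and no spills. The network detected only four of them separately, because they lie close together.
- **Scoop:** It is inside the fence. Its lip is at x ≈ 601, even on both sides, and there is no visible difference from the first picture in the pan area.
- **Other things:** Comparing the first and last top pictures showed changes only at the bin, the dish and where the arm or its shadow stood. The arm's area also hides part of the bench, so that part was not compared.

**What disagreed:**
- The handle slipped about 14 mm in the grip while I levelled the scoop. I corrected for this before seating it.
- After seating, the scene camera's whole-scoop search gave a stray low-score hit (0.36) far from the cradle. It also gave a low-score capacitor hit (0.27) on the scoop. The top camera placed the scoop in its cradle and found no capacitor there, so I took both hits as false.

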